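Set the rotary positioner and confirm it

TASK

Turn the dial of the rotary positioner, pushing its black stud round with a fingertip, until its red index line lines up with the black line on the yellow target pointer, leaving the pointer and the base where they are. Then press the green button fully down to confirm the setting and let it come back up, leaving the dial lined up. Only push gently: do not grip the dial or press the red button, and leave everything else on the table undisturbed.

Things in the scene. Friction and masses are not known exactly. Their poses are not given: they have to be found in the camera images.
- positioner: rotary positioner standing loose on the table: round grey base 244 mm in diameter, 30 mm high, about 3 kg, white top with a black tick every 10 degrees. Origin: centre of its underside, on the vertical axis of the dial. Its z points up.
- dial: flat round dial on the positioner, 180 mm in diameter, aluminium with a white face; turns either way about the vertical axis without stops against 0.08 N m of friction and stays where left. Origin: on the axis, 31 mm above the table; its face is 46 mm above the table (low hub cap in the middle). A red index line lies along its own -x, a black stud stands on its +x, opposite.
- index_tip (a point): outer end of the red index line (5 mm wide), on the dial's rim, 90 mm from the axis, 46 mm above the table
- stud_top (a point): centre of the top of the dial's black push stud: upright cylinder 16 mm in diameter, 60 mm from the dial's axis, standing 30 mm above the dial's face, top 76 mm above the table. Pushing it sideways with 2 N or so turns the dial.
- target_tip (a point): inner end of the black line (5 mm wide) on the yellow target pointer, 94 mm from the dial's axis, 39 mm above the table. The pointer is a yellow tab 24 mm (radially) by 20 mm by 8 mm on the base's scale just outside the dial, from 94 to 118 mm radius; stiff, but a hard push shifts it. Lined up: index_tip and target_tip in one direction from the axis.
- green_button_top (a point): centre of the top of the round green push button, 40 mm in diameter, 22 mm above the table, in a round black housing 56 mm wide and 12 mm high; it goes straight down
- green_button (a joint): green button travel: 0 up, 0.006 m fully down, at 5 N; springs back up
- red_button_top (a point): centre of the top of the round red push button, 40 mm in diameter, same make and height as the green one; not to be pressed
- red_button (a joint): red button travel: 0 up, 0.006 m fully down
- workpiece: loose yellow cube 30 mm, with a dark spot on top; origin at the centre of its underside; bystander near the positioner
- bearing: loose steel ring, 42 mm in diameter, 12 mm high; origin at the centre of its underside; bystander
- screwdriver: loose screwdriver lying along its own x, about 200 mm long; bystander
- lens: loose amber lamp lens, dome 56 mm in diameter, 49 mm high; origin at the centre of its underside; bystander
- pendant: loose black teach pendant lying flat, 170 by 250 by 35 mm, 1 kg; origin at the centre of its underside; bystander
- mug: loose blue mug, 80 mm in diameter, 90 mm high; origin at the centre of its underside; bystander
- standoff: loose upright brass cylinder, 24 mm in diameter, 50 mm high; origin at the centre of its underside; bystander
Not all that is in view belongs to the job. Leave any purple look-alike of the positioner alone.

How it is judged:
On the way, in this order (a step that is already met when the one before it is completed fails the run):
1. the dial's index line is brought to the target pointer's line and rests there (horizontal distance between index_tip and target_tip below 0.0064 m and angular speed of dial below 0.08 rad/s), for 0.2 s.
2. with the index lined up, the green button is pressed (horizontal distance between index_tip and target_tip below 0.0064 m and value of joint green_button above 0.004 m), for 0.05 s.
At the end, for the whole second after the job is handed in: the end of the red index line lies within 5 mm (3 degrees) of the pointer's line, the dial at rest; the green button has been pressed at least 4 mm with the index lined up and is up again; the positioner stands flat and neither it nor the pointer has shifted (horizontal distance between index_tip and target_tip below 0.0064 m and angular speed of dial below 0.05 rad/s and value of joint each of green_button, red_button below 0.001 m and angle between positioner's own z axis and vertical below 0.03 rad and height (world z) of positioner below 0.004 m); the robot touches nothing.
It fails at once if the green button is pressed while the index is not lined up (value of joint green_button above 0.004 m and not (horizontal distance between index_tip and target_tip below 0.0064 m)).
It fails at once if the red button is pressed (value of joint red_button above 0.003 m).
It fails at once if the dial is gripped or forced (over 18 N) (contact force between the fingers and dial above 18 N).
It fails at once if the positioner is lifted, tipped or shifted, or the target pointer shifted, by more than 12 mm (distance of any of positioner, target_tip from where it was at the start of the episode above 0.012 m or angle between positioner's own z axis and vertical above 0.06 rad).
It fails at once if a bystander is moved more than 15 mm (distance of any of workpiece, bearing, screwdriver, lens, pendant, mug, standoff from where it was at the start of the episode above 0.015 m).
It also fails if it takes over 61 s, if anything falls off the work surface, if the arm or the gripper's body presses on something with over 40 N, if the wrist force passes 120 N, or if a joint passes its speed limit or range.

ROBOT

A 6-joint arm with a two-finger parallel gripper is mounted at the origin on the work surface. World frame = base frame: x ahead of the robot, y to its left, z up, the work surface at z = 0. Lengths are in m, angles in rad, forces in N, time in s.
With the tool pointing down it reaches from about 0.4 to 0.825 m from the base axis. Payload 7 kg.
Tool frame: the origin (TCP) lies between the finger pads; the fingertips stand 8 mm ahead of it and the grasp point (between the pads) lies 11 mm behind it (arm.finger_overhang is the distance from the TCP to the fingertips, in m); z points along the fingers, y is the line along which they close (so a half turn about z gives the same grasp; the last joint's range is limited). The gripper opens to 88 mm and grips with 3 to 60 N. Pads are 19 mm wide; open, the fingers measure 130 mm over their backs; the gripper's body (78 mm by 193 mm) begins 47 mm behind the grasp point.
Start: joints at [1.626, 0.359, 0.012, 0, -1.224, -0.288], TCP at [0.156, 0.657, 0.235] pointing down, gripper open.
Joint ranges: [-3.07, 3.07], [-1.43, 2.12], [-1.02, 1.25], [-3.03, 1.67], [-3.05, -0], [-3.03, 3.03]. Speed limits (rad/s): [2.39, 2.39, 3.01, 3.14, 3.14, 3.14].

INTERFACE

Orientations are given as [roll, pitch, yaw] about the fixed x, y, z axes, in that order (R = Rz(yaw) Ry(pitch) Rx(roll)).
In Python, from station import arm gives the robot as it stands.
- The arm moves only by the tool move_arm, never from a script. Its argument "rows" is text: rows parted by semicolons, each of 7 numbers parted by spaces: the turn, a rotation vector about the tool's x, y, z in degrees, then the shift along the tool's x, y, z in m, then the finger opening in m, from 0 to 0.0876. A call has 1 to 8 rows; each row shifts and turns the commanded pose from where the row before left it, along the tool's axes as they then stand; what a row does not reach is not made up. A row lasts 1/8 s, in which the tool goes at most 62.5 mm and 10.7 degrees, less where a joint would pass 70% of its speed; a pose out of reach is approached as far as the arm can. A call is refused whole if a number of a shift passes 0.0625 or a number of a turn 10.7, either way. A call with a gripper value outside its range is refused whole. The fingers move at their own pace and stop on an object; "squeeze" is the grip in N (left out, the last holds). Time passes only in rows, so rows that do not move let the fingers close. It gives the time, the measured TCP pose, the force, the opening and the grip force at its end, in the units of the state.
- arm.get_state(): the state, without advancing time (a new reading comes with each control period).
- arm.grab_frame(name): name is "scene" or "top"; returns (picture, depth): 400x640x3 uint8, blue, green, red; 400x640 float32, m along the optical axis (not along the pixel's ray), 0 where there is no reading.
- arm.camera_model(name): a dict with "mtx" (3x3 intrinsics, pixels), "k1" (the pictures are not rectified: a ray, as slopes to the right and down, at radius r is drawn at 1 + k1 r^2 times it, then the intrinsics apply), "camera_from_world" (4x4, takes a point from world to camera coordinates). Camera axes: x right, y down, z forward; pixel columns grow to the right and rows downward; lengths in m; the calibration is good to about 2 mm. A picture is of the moment at which its call begins. camera_model takes no time and is no camera call.
- arm.job_done(): hands the job in; it is judged then, once.
The state is a dict: "t": time; "q": joint angles; "qd": joint speeds; "joint_efforts": joint torques, N m; "eef_pos": TCP position; "ee_rot": TCP orientation; "force": force on the tool from outside, world axes, zero at the start; "moment": the same for the moment, N m; "width": finger opening in m; "gripper_force": force on a finger pad.
Only numpy, scipy, OpenCV 4.12 (cv2) and the standard library are available. Lean on these libraries where they do the work, as an engineer would, in place of code of your own. Each camera call takes 0.05 s, during which the arm holds its last target. There are 200 camera calls.

## Working session

There is one attempt and no reset: what is moved stays moved. The work goes in short steps, Python scripts to look and compute and a tool call to move; the robot and the scene stay as the last step left them, time stands still between calls to the robot, and variables do not carry over. Pictures are saved under pics/ and viewed, at most 10 in all, crops included, and the job is handed in when it is done.

Besides the shell and the picture viewer there is one more tool, called after "Request:" by a JSON object that holds its "fn" and its "kwargs", one argument or row to a line. move_arm: Moves the arm, as the interface text tells. Its arguments: {"type":"object","properties":{"rows":{"type":"string"},"squeeze":{"type":"number"}},"required":["rows"]}

```bash
mkdir -p pics; ls; cat > h.py <<'E'
import numpy as np,cv2
from station import arm
def ray(name,u,v):
    c=arm.camera_model(name);K=np.array(c["mtx"]);k=c["k1"]
    x=(u-K[0,2])/K[0,0];y=(v-K[1,2])/K[1,1]
    a,b=x,y
    for _ in range(30):
        s=1+k*(a*a+b*b);a,b=x/s,y/s
    T=np.array(c["camera_from_world"]);R=T[:3,:3]
    return -R.T@T[:3,3],R.T@np.array([a,b,1.])
def onz(name,u,v,z):
    o,d=ray(name,u,v);return (o+d*(z-o[2])/d[2])
def pix(name,p):
    c=arm.camera_model(name);K=np.array(c["mtx"]);T=np.array(c["camera_from_world"])
    q=T[:3,:3]@p+T[:3,3];a=q[:2]/q[2];a=a*(1+c["k1"]*(a@a));return K[:2,:2]@a+K[:2,2]
E
python3 - <<'E'
from h import *
for n in("scene","top"):
    p,d=arm.grab_frame(n);cv2.imwrite(f"pics/{n}0.png",p)
    print(n,ray(n,320,200))
s=arm.get_state();print(s["t"],s["eef_pos"],s["ee_rot"],s["width"])
E
```

```text
pics
scene (array([1.01980588, 0.57399845, 1.04714045]), array([-0.40663997, -0.46257054, -0.78792141]))
top (array([0.24694112, 0.01075804, 1.34383525]), array([ 0.21349183,  0.00640515, -0.97692817]))
0.1 [0.15565584 0.65637867 0.23373041] [ 3.14012695e+00 -1.39328467e-04 -2.32894555e-01] 0.08736789952681075
```

View pics/scene0.png

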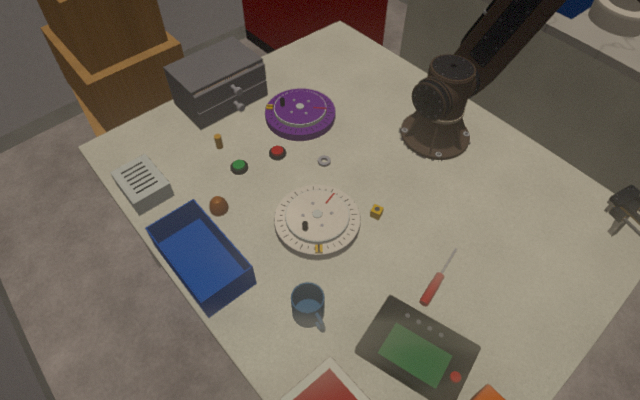

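View pics/top0.png

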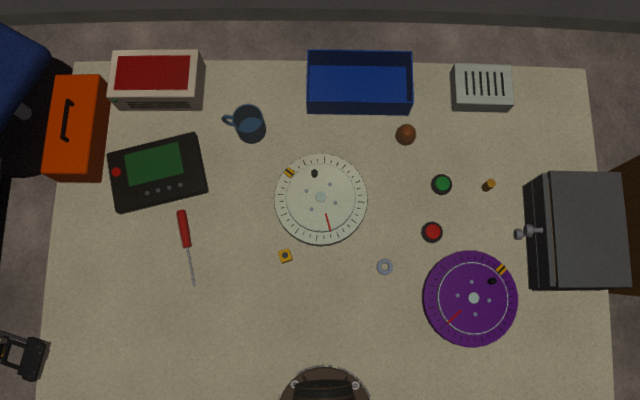

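The white positioner is at top (320,198) and scene (318,217), with its pointer at top (289,172), its stud at (314,173) and its red line near (328,222). The purple one at (471,298) is a look-alike. Other yellow items are the workpiece at (285,256) and the purple unit's pointer at (501,269). The green button is at (441,184) and the red one at (431,231). I'll measure and check the choice in one crop.

```bash
cat > m.py <<'E'
from h import *
def blob(mask,x0,y0,x1,y1):
    m=np.zeros_like(mask);m[y0:y1,x0:x1]=mask[y0:y1,x0:x1]
    n,l,st,c=cv2.connectedComponentsWithStats(m)
    if n<2:return None
    i=1+np.argmax(st[1:,4]);return c[i],st[i,4],np.argwhere(l==i)[:,::-1]
def masks(p):
    h=cv2.cvtColor(p,cv2.COLOR_BGR2HSV);H,S,V=cv2.split(h)
    u=lambda b:(b*255).astype(np.uint8)
    return dict(red=u(((H<8)|(H>172))&(S>110)&(V>60)),yel=u((H>17)&(H<35)&(S>120)&(V>60)),
      grn=u((H>45)&(H<85)&(S>100)&(V>30)),blk=u(V<45))
E
python3 - <<'E'
from m import *
W={"top":((270,150,372,250),(425,170,460,200),(418,218,446,246)),"scene":((270,180,365,258),(228,156,250,176),(266,143,288,162))}
for n in W:
    p,d=arm.grab_frame(n);M=masks(p);w,g,r=W[n]
    print(n)
    for k,b,z in(("red",w,.046),("yel",w,.038),("blk",w,.061),("grn",g,.022),("red",r,.022)):
        o=blob(M[k],*b)
        if o is None: print(k,None);continue
        print(k,o[0].round(1),o[1],onz(n,*o[0],z).round(4))
        if b==w and k!="blk":
            q=np.array([onz(n,*t,z)[:2] for t in o[2]]);c=q.mean(0);U,S,Vt=np.linalg.svd(q-c);t=(q-c)@Vt[0]
            print("  ends",(c+Vt[0]*t.min()).round(4),(c+Vt[0]*t.max()).round(4))
    # base outline: bright low-saturation region
    h=cv2.cvtColor(p,cv2.COLOR_BGR2HSV)
    x0,y0,x1,y1=w;cr=p[y0-5:y1+5,x0-5:x1+5]
    cv2.imwrite(f"pics/c_{n}.png",cv2.resize(cr,None,fx=5 if n=="top" else 5,fy=5,interpolation=cv2.INTER_CUBIC))
E
```

```text
top
red [327.7 222. ] 34 [ 0.4739 -0.0012  0.046 ]
  ends [0.4948 0.0047] [ 0.4535 -0.007 ]
yel [289. 172.] 56 [0.6056 0.1012 0.038 ]
  ends [0.6161 0.1084] [0.5951 0.0939]
blk [314.1 172.9] 30 [0.5978 0.0355 0.061 ]
grn [442.  183.1] 177 [ 0.5866 -0.301   0.022 ]
red [432.5 231. ] 191 [ 0.4585 -0.272   0.022 ]
scene
red [329.7 197.5] 15 [ 0.4762 -0.0027  0.046 ]
  ends [ 0.4578 -0.008 ] [0.4949 0.0028]
yel [316.  247.8] 20 [0.6124 0.0963 0.038 ]
  ends [0.6068 0.0892] [0.6185 0.1041]
blk None
grn [238.4 164. ] 80 [ 0.5902 -0.3009  0.022 ]
red [276.9 150.3] 102 [ 0.4631 -0.2695  0.022 ]
```

View pics/c_top.png

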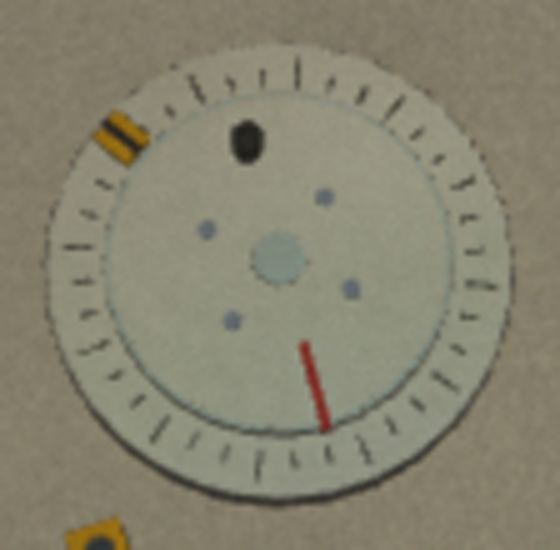

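The crop confirms the white positioner: hub at top (320.3,196.5), stud at (314,173), index tip near (330,231), and pointer with its black line at (289,172).

```bash
python3 - <<'E'
from m import *
c=onz("top",320.25,196.45,.046);print("c",c)
f=lambda x,y,z:onz("top",(x+.5)/5-.5+265,(y+.5)/5-.5+145,z)
print(f(278.75,259.25,.046))
for nm,p in(("tip",f(327,430,.046)),("in",f(305,342,.046)),("red",onz("top",327.7,222,.046)),("ptr",onz("top",289,172,.038)),("studtop",f(248,132,.076)),("studbase",f(248,155,.046)),("studmid",onz("top",314.1,172.9,.061))):
    v=p-c;print(nm,p[:2].round(4),np.hypot(*v[:2]).round(4),np.degrees(np.arctan2(v[1],v[0])).round(1))
E
```

```text
c [0.53985853 0.01878237 0.046     ]
[0.5398626  0.01852681 0.046     ]
tip [ 0.452  -0.0072] 0.0916 -163.5
in [0.497  0.0045] 0.0452 -161.6
red [ 0.4739 -0.0011] 0.0689 -163.2
ptr [0.6056 0.1012] 0.1054 51.4
studtop [0.5987 0.035 ] 0.061 15.4
studbase [0.5947 0.0353] 0.0573 16.7
studmid [0.5978 0.0354] 0.0603 16.0
```

Request:
{"fn": "move_arm", "kwargs": {
  "rows": "0 0 0 0.044 0.0386 0 0.04;0 0 0 0.044 0.0386 0 0.04;0 0 0 0.044 0.0386 0 0.04;0 0 0 0.044 0.0386 0 0.04;0 0 0 0.044 0.0386 0 0.04;0 0 0 0.044 0.0386 0 0.04;0 0 0 0.044 0.0386 0 0.04;0 0 0 0.044 0.0386 0 0.04"
}}

```text
t: 1.2
eef_pos: [0.4277, 0.2734, 0.2348]
ee_rot: [-3.141, -0.0, -0.232]
force: [1.5, 0.4, -0.0]
width: 0.04
gripper_force: 0.0
```

Request:
{"fn": "move_arm", "kwargs": {
  "rows": "0 0 0 0.044 0.0386 0 0.04;0 0 0 0.044 0.0386 0 0.04;0 0 0 0.044 0.0386 0 0.04;0 0 0 0.044 0.0386 0 0.04;0 0 0 0.044 0.0386 0 0.04;0 0 -9.9 0 0 0 0.04;0 0 -9.9 0 0 0 0.04;0 0 -9.9 0 0 0 0.04"
}}

```text
t: 2.2
eef_pos: [0.5965, 0.0361, 0.2342]
ee_rot: [-3.142, 0.001, 0.29]
force: [-0.3, 0.3, -0.1]
width: 0.0401
gripper_force: 0.0
```

Request:
{"fn": "move_arm", "kwargs": {
  "rows": "0 0 0 0 0 0 0.04;0 0 0 0 0 0 0.04"
}}

```text
t: 2.45
eef_pos: [0.5965, 0.0366, 0.2345]
ee_rot: [-3.142, 0.0, 0.282]
force: [-0.1, -0.4, 0.4]
width: 0.0401
gripper_force: 0.0
```

Request:
{"fn": "move_arm", "kwargs": {
  "rows": "0 0 0 0.001 0 0.045 0.04;0 0 0 0 0 0.045 0.04;0 0 0 0 0 0.035 0.04;0 0 0 0 0 0.01 0.04;0 0 0 0 0 0 0.04"
}}

```text
t: 3.08
eef_pos: [0.5977, 0.0369, 0.0998]
ee_rot: [3.141, 0.0, 0.285]
force: [0.1, -0.7, 0.7]
width: 0.0398
gripper_force: 0.0
```

```bash
python3 - <<'E'
from m import *
p,d=arm.grab_frame("scene")
cv2.imwrite("pics/s1.png",cv2.resize(p[150:265,250:390],None,fx=5,fy=5,interpolation=cv2.INTER_CUBIC))
print(arm.get_state()["eef_pos"])
E
```

```text
[0.5983261  0.03702943 0.10069455]
```

View pics/s1.png

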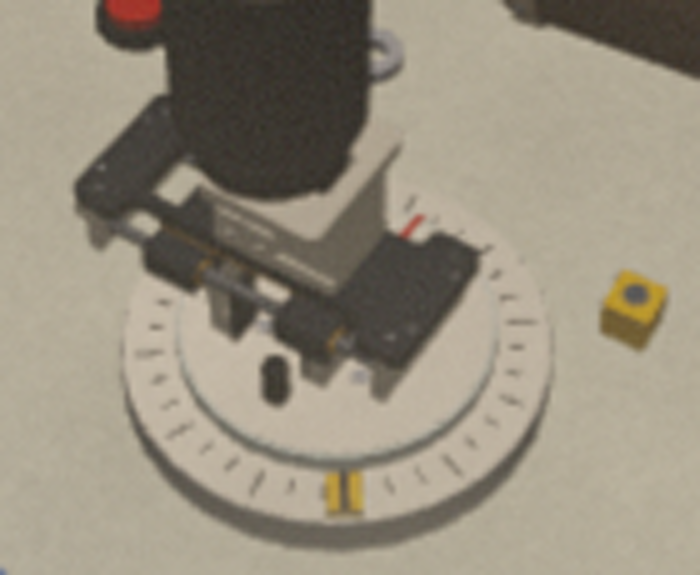

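The crop shows the black stud at (275,375) lying between the two fingertips at (235,330) and (318,378), so I'll lower the fingers around it.

Request:
{"fn": "move_arm", "kwargs": {
  "rows": "0 0 0 0 0 0.015 0.04;0 0 0 0 0 0.015 0.04;0 0 0 0 0 0.008 0.04;0 0 0 0 0 0 0.04"
}}

```text
t: 3.62
eef_pos: [0.597, 0.0366, 0.0606]
ee_rot: [3.141, 0.002, 0.285]
force: [1.9, 0.5, 0.6]
width: 0.0401
gripper_force: 0.0
```

```bash
python3 - <<'E'
import numpy as np
# arc: per 5deg cw step, tool x radial out, tool y = (sin,-cos)= clockwise tangent
for d in (5,4): print(d,.06*(np.cos(np.radians(d))-1),.06*np.sin(np.radians(d)))
E
```

```text
5 -0.00022831811449526728 0.005229344564859489
4 -0.00014615698441054813 0.004185388424647518
```

Request:
{"fn": "move_arm", "kwargs": {
  "rows": "0 0 0 0 0 0 0.026;0 0 0 0 0 0 0.026;0 0 2 0 0.0021 0 0.026;0 0 3 0 0.0031 0 0.026;0 0 5 -0.0002 0.0052 0 0.026;0 0 5 -0.0002 0.0052 0 0.026;0 0 5 -0.0002 0.0052 0 0.026;0 0 5 -0.0002 0.0052 0 0.026"
}}

```text
t: 4.62
eef_pos: [0.6001, 0.0113, 0.0618]
ee_rot: [-3.141, -0.001, -0.155]
force: [1.0, 1.7, -1.6]
width: 0.0259
gripper_force: 1.0
```

```bash
cat > st.py <<'E'
from m import *
s=arm.get_state();c=np.array([.53986,.0187]);v=s["eef_pos"][:2]-c
print(s["t"],"r",np.hypot(*v),"ang",np.degrees(np.arctan2(v[1],v[0])),"yaw",np.degrees(s["ee_rot"][2]),"z",s["eef_pos"][2],"F",s["force"],s["width"])
E
python3 st.py
```

```text
4.625 r 0.06073521137433228 ang -6.994380681449498 yaw -8.884212250746874 z 0.0618494003456312 F [ 1.00394818  1.67232608 -1.62907872] 0.025936967185949317
```

Request:
{"fn": "move_arm", "kwargs": {
  "rows": "0 0 5 -0.0002 0.0052 0 0.026;0 0 5 -0.0002 0.0052 0 0.026;0 0 5 -0.0002 0.0052 0 0.026;0 0 5 -0.0002 0.0052 0 0.026;0 0 5 -0.0002 0.0052 0 0.026;0 0 5 -0.0002 0.0052 0 0.026;0 0 5 -0.0002 0.0052 0 0.026;0 0 5 -0.0002 0.0052 0 0.026"
}}

```text
t: 5.62
eef_pos: [0.5812, -0.0248, 0.0622]
ee_rot: [-3.139, -0.001, -0.853]
force: [2.9, 0.1, -0.8]
width: 0.026
gripper_force: 1.0
```

```bash
python3 st.py
```

```text
5.625 r 0.06001075891574984 ang -46.40421057485571 yaw -48.87617797275394 z 0.062154538691273596 F [ 2.9393046   0.05600139 -0.80024005] 0.025958934644354427
```

Request:
{"fn": "move_arm", "kwargs": {
  "rows": "0 0 5 -0.0002 0.0052 0 0.026;0 0 5 -0.0002 0.0052 0 0.026;0 0 5 -0.0002 0.0052 0 0.026;0 0 5 -0.0002 0.0052 0 0.026;0 0 5 -0.0002 0.0052 0 0.026;0 0 5 -0.0002 0.0052 0 0.026;0 0 5 -0.0002 0.0052 0 0.026;0 0 5 -0.0002 0.0052 0 0.026"
}}

```text
t: 6.62
eef_pos: [0.5431, -0.04, 0.0622]
ee_rot: [-3.139, 0.0, -1.551]
force: [2.0, -1.1, -0.9]
width: 0.0262
gripper_force: 0.9
```

Request:
{"fn": "move_arm", "kwargs": {
  "rows": "0 0 5 -0.0002 0.0052 0 0.026;0 0 5 -0.0002 0.0052 0 0.026;0 0 5 -0.0002 0.0052 0 0.026;0 0 5 -0.0002 0.0052 0 0.026;0 0 5 -0.0002 0.0052 0 0.026;0 0 5 -0.0002 0.0052 0 0.026;0 0 0 0 0 0 0.026"
}}

```text
t: 7.5
eef_pos: [0.5122, -0.0327, 0.0619]
ee_rot: [-3.141, 0.0, -2.071]
force: [0.4, -0.0, -0.0]
width: 0.026
gripper_force: 0.0
```

```bash
python3 st.py; cat > idx.py <<'E'
from m import *
c0=onz("top",320.25,196.45,.046)[:2]
A=lambda v:np.degrees(np.arctan2(v[1],v[0]))
for n,w in(("top",(270,150,372,250)),("scene",(270,180,365,258))):
    p,d=arm.grab_frame(n);M=masks(p)
    for k,z in(("red",.046),("yel",.038)):
        o=blob(M[k],*w)
        if o:
            q=onz(n,*o[0],z)[:2]; Q=np.array([onz(n,*t,z)[:2] for t in o[2]])
            U,S,V=np.linalg.svd(Q-Q.mean(0));print(n,k,o[1],q.round(4),np.hypot(*(q-c0)).round(4),A(q-c0).round(1),"dir",A(V[0]).round(1))
E
python3 idx.py
```

```text
7.5 r 0.05839621274071987 ang -118.29757043616323 yaw -118.65450462869622 z 0.061931496000440234 F [ 0.35814863 -0.03332404 -0.00436083] 0.02596061762633144
top yel 6 [0.4055 0.0991] 0.1566 149.1 dir 90.8
scene red 13 [0.5703 0.0773] 0.0659 62.5 dir 64.2
scene yel 19 [0.6121 0.0962] 0.1058 47.0 dir 53.7
```

Request:
{"fn": "move_arm", "kwargs": {
  "rows": "0 0 4 -0.0002 0.0042 0 0.026;0 0 4 0.0002 0.0042 0 0.026;0 0 3 0.0002 0.0031 0 0.026;0 0 2 0 0.0021 0 0.026;0 0 0 0 0 0 0.026;0 0 0 0 0 0 0.026"
}}

```text
t: 8.35
eef_pos: [0.5009, -0.0255, 0.0616]
ee_rot: [-3.141, 0.0, -2.296]
force: [-0.1, -0.7, 0.9]
width: 0.0263
gripper_force: 0.4
```

```bash
python3 st.py;python3 idx.py; python3 - <<'E'
from m import *
p,d=arm.grab_frame("scene")
cv2.imwrite("pics/s2.png",cv2.resize(p[175:265,265:375],None,fx=7,fy=6,interpolation=cv2.INTER_CUBIC))
E
```

```text
8.35 r 0.05891193887898673 ang -131.38075136208292 yaw -131.56755258300188 z 0.0616060754120315 F [-0.05692335 -0.73693306  0.87668206] 0.02631341412088136
top yel 3 [0.4054 0.0996] 0.1568 149.0 dir -133.9
scene red 16 [0.5829 0.0695] 0.0666 49.7 dir 51.0
scene yel 19 [0.6121 0.0962] 0.1058 47.0 dir 53.7
```

View pics/s2.png

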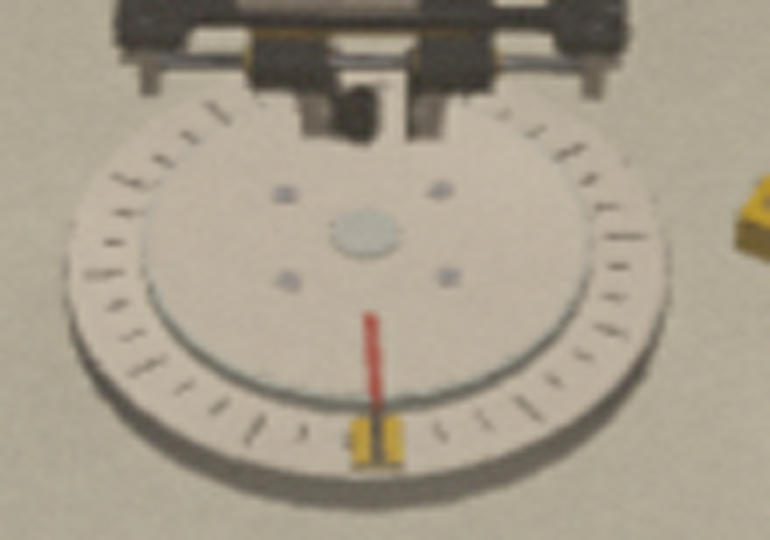

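The crop shows the red line's tip at (377,403) meeting the pointer's black line at (377,412), so it's close to lined up. I'll back off, lift straight up, move clear and check from the top.

Request:
{"fn": "move_arm", "kwargs": {
  "rows": "0 0 0 0 -0.004 0 0.026;0 0 0 0 0 -0.02 0.026;0 0 0 0 0 -0.05 0.026;0 0 0 0 0 -0.05 0.026;0 0 0 0.05 0 0 0.026;0 0 0 0.05 0 0 0.026;0 0 0 0.03 0 0 0.026;0 0 0 0 0 0 0.026"
}}

```text
t: 9.5
eef_pos: [0.4157, -0.1265, 0.1816]
ee_rot: [3.141, 0.0, -2.3]
force: [-0.1, 0.1, 0.4]
width: 0.0256
gripper_force: 0.0
```

```bash
python3 st.py;python3 idx.py; python3 - <<'E'
from m import *
p,d=arm.grab_frame("top")
cv2.imwrite("pics/t2.png",cv2.resize(p[145:255,265:377],None,fx=5,fy=5,interpolation=cv2.INTER_CUBIC))
E
```

```text
9.5 r 0.1910633238025781 ang -130.5469149556078 yaw -131.75333322327617 z 0.1816430069677435 F [-0.14565025  0.13265288  0.39196685] 0.025639070584796572
top red 34 [0.5828 0.0722] 0.0685 51.2 dir -128.1
top yel 58 [0.6055 0.1013] 0.1054 51.5 dir -139.8
scene red 16 [0.5829 0.0695] 0.0666 49.7 dir 51.0
scene yel 19 [0.6121 0.0962] 0.1058 47.0 dir 53.7
```

View pics/t2.png

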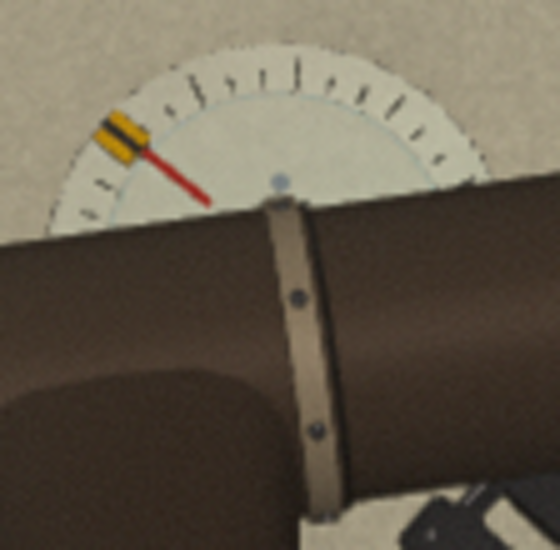

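The top crop shows the red line running from (208,202) to (145,152), straight into the pointer's black line at (122,135). Its direction is 51.2° against 51.5° for the pointer, so the dial is lined up. Next is the green button at about (0.587,-0.3005).

Request:
{"fn": "move_arm", "kwargs": {
  "rows": "0 0 0 0.0031 -0.0487 0 0;0 0 0 0.0031 -0.0487 0 0;0 0 0 0.0031 -0.0487 0 0;0 0 0 0.0031 -0.0487 0 0;0 0 0 0.0033 -0.0489 0 0;0 0 0 0 0 0 0;0 0 0 0 0 0 0"
}}

```text
t: 10.52
eef_pos: [0.589, -0.2984, 0.1803]
ee_rot: [3.14, -0.001, -2.297]
force: [-1.2, 0.4, 0.6]
width: 0.0004
gripper_force: 0.0
```

```bash
python3 st.py;python3 - <<'E'
from m import *
s=arm.get_state();print(s["eef_pos"])
p,d=arm.grab_frame("scene")
M=masks(p);o=blob(M["grn"],228,156,250,176);print(o and (o[0],o[1]), pix("scene",np.array([.587,-.3005,.022])),pix("scene",s["eef_pos"]))
E
```

```text
10.525 r 0.3208569999617924 ang -81.1844987954645 yaw -131.6285095521273 z 0.1802803087890603 F [-1.24297792  0.39064414  0.55291343] 0.0004108601865209925
[ 0.58903236 -0.2983667   0.18028031]
(array([238.34567901, 163.96296296]), np.int32(81)) [239.296241   163.59840602] [231.61455964 126.472431  ]
```

Request:
{"fn": "move_arm", "kwargs": {
  "rows": "0 0 0 0.0028 0 0.05 0;0 0 0 0 0 0.05 0;0 0 0 0 0 0.035 0;0 0 0 0 0 0.01 0;0 0 0 0 0 0 0;0 0 0 0 0 0 0"
}}

```text
t: 11.32
eef_pos: [0.5884, -0.3011, 0.0387]
ee_rot: [-3.139, 0.001, -2.297]
force: [0.5, -0.2, -0.7]
width: 0.0008
gripper_force: 0.0
```

Request:
{"fn": "move_arm", "kwargs": {
  "rows": "0 0 0 0 0 0.004 0;0 0 0 0 0 0.003 0;0 0 0 0 0 0.002 0;0 0 0 0 0 0 0"
}}

```text
t: 11.82
eef_pos: [0.5874, -0.3011, 0.0278]
ee_rot: [-3.141, 0.0, -2.297]
force: [0.9, 1.3, 3.1]
width: 0.0002
gripper_force: 1.4
```

Request:
{"fn": "move_arm", "kwargs": {
  "rows": "0 0 0 0 0 0.002 0;0 0 0 0 0 0.0015 0;0 0 0 0 0 0.001 0;0 0 0 0 0 0 0"
}}

```text
t: 12.32
eef_pos: [0.5875, -0.3011, 0.0242]
ee_rot: [-3.141, 0.0, -2.297]
force: [-2.6, 2.5, 11.7]
width: 0.0008
gripper_force: 5.7
```

Request:
{"fn": "move_arm", "kwargs": {
  "rows": "0 0 0 0 0 0.001 0;0 0 0 0 0 0 0"
}}

```text
t: 12.58
eef_pos: [0.5875, -0.3011, 0.0241]
ee_rot: [-3.14, 0.0, -2.297]
force: [-3.4, 3.9, 17.8]
width: 0.0006
gripper_force: 8.9
```

The button has bottomed out: force rose to 18 N and z stopped changing. I'll lift and check.

Request:
{"fn": "move_arm", "kwargs": {
  "rows": "0 0 0 0 0 -0.01 0;0 0 0 0 0 -0.03 0;0 0 0 0 0 -0.05 0;0 0 0 0 0 -0.05 0;0 0 0 0 0 0 0;0 0 0 0 0 0 0"
}}

```text
t: 13.32
eef_pos: [0.5865, -0.3007, 0.1615]
ee_rot: [3.141, 0.0, -2.298]
force: [-1.0, 0.6, -1.0]
width: 0.0004
gripper_force: 0.0
```

```bash
python3 st.py;python3 idx.py; python3 - <<'E'
from m import *
p,d=arm.grab_frame("scene");cv2.imwrite("pics/s3.png",p)
E
```

```text
13.325 r 0.3228085154549987 ang -81.69441079006006 yaw -131.66250896981947 z 0.16145772164391334 F [-1.00649429  0.63724407 -1.01136492] 0.0003562360624094112
top red 32 [0.5829 0.072 ] 0.0684 51.0 dir -128.2
top yel 55 [0.6054 0.1012] 0.1053 51.5 dir -131.5
scene red 17 [0.5826 0.0689] 0.0659 49.6 dir 51.4
scene yel 19 [0.6121 0.0962] 0.1058 47.0 dir 53.7
```

View pics/s3.png

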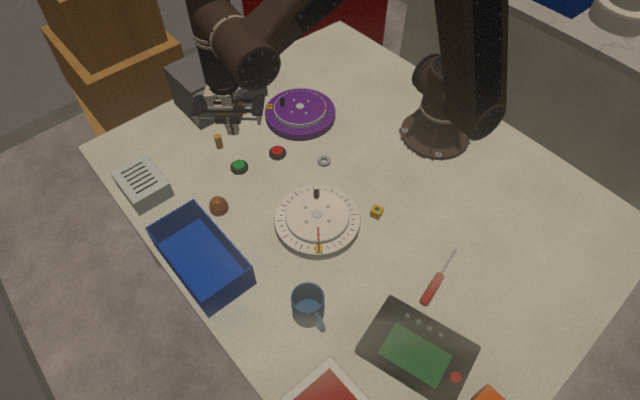

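The index (318,232) is lined up with the pointer (318,248). The green button (238,165) is up, the bystanders haven't moved, and the arm is clear.

```bash
python3 -c "
from station import arm;print(arm.job_done())"
```

```text
the job is handed in; nothing more can be done
None
```

I handed the job in: the dial's index is within about 0.5° of the target pointer, the green button was pressed fully and is back up, and the last picture shows nothing else disturbed; no verdict came back.

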